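# Load a half-lapped box side under the leaf spring of a marking fixture

### The job

Load the dark wooden box side into the fixture: with the fingertips press its lowered end down hard against the sprung yellow plate beneath it, and, keeping it pressed down, slide it under the metal bar and the leaf spring until it is fully home against the end stop and the yellow plate springs back up behind it. Then take the hand away. Do not lift the box side out of its channel, and leave the other things on the bench where they are.

Things in the scene. Friction and masses are not known exactly. Their poses are not given: they have to be found in the camera images.
- fixture: Wooden fixture fixed to the bench, 280 x 100 mm. Origin on the bench surface, mid-width; +x is the feed direction, z up; base board x -145..+135 mm. A channel 63 mm wide runs along x between fences (tops z 34). Sprung yellow plate at x -130..-14, with slick white runners (top z 20) along both sides of the channel for its whole length; then a gate bar with a leaf spring behind it, and an end stop.
- gate (a point): Middle of the underside of the aluminium gate bar across the channel (fixture x 53, z 41.5 mm). The bar is 10 mm thick along x (x 48..58), its top and the tops of its posts are at z 54.
- stop (a point): Middle of the foot of the end stop's working face, at runner height (fixture x 112, z 20 mm). The stop is dark steel, 12 mm high and rigid.
- box_side: Dark wooden box side, 120 (x) x 60 (y) mm, about 0.11 kg, waxed, its x along the fixture's. Origin: centre of its underside. 18 mm thick from x -20 to +60; the lowered end (lap), x -60..-20, is 9 mm thick, its top pale fresh-cut wood. Starts flat on the raised plate (underside z 29) at fixture x -72..-42, 5.5 mm too high for the bar. Home: underside z 20, front face on the stop, origin at fixture x +52.
- shoulder (a point): Middle of the inner corner between the lap's top face and the 9 mm high upright shoulder (box side x -20, z 9 mm). Press down on the lap behind it (towards -x) and push the shoulder in +x. With the box side fully down this point is at z 29; up to 3 mm higher still passes under the bar.
- load_plate (a joint): Sprung yellow plate 116 x 37 mm under the box side: how far it is pressed down in m, 0 = up (top z 29 mm, 9 mm over the runners), 0.009 = fully down, level with the runners. About 8 N starts it, 13 N holds it at the bottom; it springs up by itself once the box side has cleared it. It moves straight up and down.
- leaf (a joint): Steel leaf spring, 40 mm wide, hinged at the gate bar: angle in rad by which its free end is raised, 0 = free, about 0.12 with the box side under it, pressing it down with about 6 N.
- screwdriver: Bystander: screwdriver about 190 mm long lying beside the fixture; origin at its middle on the table
- spare_side: Bystander: spare box side, same shape as box_side but of paler wood, lying loose on the table beside the fixture; leave it alone; origin at the middle of its underside
- glue: Bystander: yellow glue bottle with red cap, 54 mm across, 150 mm tall; origin at the centre of its underside
- small_box: Bystander: open wooden box 130 x 100 x 50 mm; origin at the centre of its underside
- torch: Bystander: black torch 125 mm long, 42 mm across its head, lying; origin under its middle
- sanding_block: Bystander: cork sanding block 100 x 60 x 30 mm; origin at the centre of its underside
Not all that is in view belongs to the job. What is shaped like the box_side but turquoise is not meant.

How it is judged (in metres and radians):
On the way, in this order (a step that is already met when the one before it is completed fails the run):
1. the fingers press the box side and the yellow plate down (plate more than 4 mm down) before the box side reaches the bar (value of joint load_plate above 0.004 m and contact force between the fingers and box_side above 5 N and x of box_side in the frame of fixture below 0 m), for 0.1 s.
2. still pressed down by the fingers, the box side slides under the leaf spring and raises it (value of joint load_plate above 0.004 m and contact force between the fingers and box_side above 4 N and value of joint leaf above 0.05 rad and x of box_side in the frame of fixture above 0.015 m), for 0.1 s.
At the end, for the whole second after the job is handed in: The box side lies flat on the white runners within 3.5 mm of the end stop, under the raised leaf spring, at rest, and the yellow plate is back up (within 1.5 mm) behind it (x of box_side in the frame of fixture between 0.0485 and 0.056 m and z of box_side in the frame of fixture between 0.0175 and 0.0225 m and value of joint load_plate below 0.0015 m and value of joint leaf above 0.07 rad and angle between box_side's own z axis and vertical below 0.04 rad and linear speed of box_side below 0.01 m/s); the robot touches nothing.
It fails at once if the box side is lifted (more than 10 mm above where it lay at first) (z of box_side in the frame of fixture above 0.039 m).
It fails at once if the box side is tipped by more than 17 degrees (angle between box_side's own z axis and vertical above 0.3 rad).
It fails at once if another thing on the bench is moved more than 20 mm (distance of any of screwdriver, spare_side, glue, small_box, torch, sanding_block from where it was at the start of the episode above 0.02 m).
It also fails if it takes over 35 s, if anything falls off the work surface, if the arm or the gripper's body presses on something with over 40 N, if the wrist force passes 120 N, or if a joint passes its speed limit or range.

### The arm

A 6-joint arm with a two-finger parallel gripper is mounted at the origin on the work surface. World frame = base frame: x ahead of the robot, y to its left, z up, the work surface at z = 0. Lengths are in m, angles in degrees, forces in N, time in s.
With the tool pointing down it reaches from about 0.25 to 0.8 m from the base axis. Payload 3.9 kg.
Tool frame: the origin (TCP) lies between the finger pads; the fingertips stand 22 mm ahead of it and the grasp point (between the pads) lies 3 mm ahead of it; x points along the fingers, y is the direction in which the jaws open and shut, and the axes are right-handed (so a half turn about x gives the same grasp; the last joint's range is limited). The gripper opens to 85 mm and grips with 20 to 120 N. Pads are 22 mm wide; open, the fingers measure 114 mm over their backs; the gripper's body (76 mm by 85 mm) begins 54 mm behind the grasp point. The pads swing forward as they close: fully open they stand 13 mm farther back than shut.
Start: joints at [0, 14.897, -7.913, 67.191, 0, 90], TCP at [0.525, -0, 0.253] pointing down, gripper open.
Joint ranges: [-159.42, 159.42], [-47.68, 98.78], [-73.54, 78.23], [-108.79, 121.32], [-90, 84.71], [-180, 180]. Speed limits (degrees/s): [147.25, 147.25, 180, 180, 180, 180].

### API

Orientations are given as a 3x3 rotation matrix whose columns are the frame's x, y, z axes.
In Python, from bench import manip gives the robot as it stands.
- The arm moves only by the tool jog_arm, never from a script. Its argument "steps" is a list of rows, each an object of numbers: "tx", "ty", "tz": the shift along the world's x, y, z each as a share of 600 mm, from -1 to 1; "rx", "ry", "rz": the turn, a rotation vector about the world's x, y, z each as a share of pi rad, from -1 to 1; "claw": the opening, from 0 (shut) to 1 (fully open). A call has 1 to 8 rows; each row is the pose to reach, as a shift and turn from the pose commanded when the call began, turning the shorter way round; what a row does not reach only later rows make up. A row lasts 1/10 s, in which the tool goes at most 50 mm and 8.59 degrees, less where a joint would pass 70% of its speed; a pose out of reach is approached as far as the arm can. A call with a number of a shift or a turn outside -1 to 1 is refused whole. A call with a gripper value outside its range is refused whole. The fingers move at their own pace and stop on an object; "newtons" is the grip in N (left out, the last holds). Time passes only in rows, so rows that repeat a pose let the fingers close. It gives the time, the measured TCP pose, the force and the opening at its end, in the units of the state.
- manip.state(): the state, without advancing time (a new reading comes with each control period).
- manip.snapshot(name): name is "scene" or "side" or "wrist"; returns (picture, depth): 420x560x3 uint8, blue, green, red; 420x560 float32, m along the optical axis (not along the pixel's ray), 0 where there is no reading.
- manip.camera_params(name): a dict with "camera_matrix" (3x3 intrinsics, pixels), "dist" ([k1, k2, p1, p2, k3] as OpenCV has them; the pictures are not rectified), "eye" and "rotation" of the camera in the world. Camera axes: x right, y down, z forward; pixel columns grow to the right and rows downward; lengths in m; the calibration is good to about 2 mm. A picture is of the moment at which its call begins: read the wrist's pose just before it. camera_params takes no time and is no camera call; for the wrist camera it gives the pose at the moment of the call.
- manip.close_job(): hands the job in, once; it reports no verdict.
The state is a dict: "t": time; "joint_pos": joint angles; "joint_velocities": joint speeds; "joint_torque": joint torques, N m; "ee_pos": TCP position; "orientation": TCP orientation; "contact_force": force on the tool from outside, world axes, zero at the start; "wrist_torque": the same for the moment, N m; "width": finger opening in m.
Only numpy, scipy, OpenCV 4.12 (cv2) and the standard library are available. Lean on these libraries where they do the work, as an engineer would, in place of code of your own. Each camera call takes 0.05 s, during which the arm holds its last target.

## Working session

There is one attempt and no reset: what is moved stays moved. The work goes in short steps, Python scripts to look and compute and a tool call to move; the robot and the scene stay as the last step left them, time stands still between calls to the robot, and variables do not carry over. Pictures are saved under pics/ and viewed, and the job is handed in when it is done.

Besides the shell and the picture viewer there is one more tool, called after "Emit:" by a JSON object that holds its "fn" and its "kwargs". jog_arm: Moves the arm, as the interface text tells. Its arguments: {"type":"object","properties":{"steps":{"type":"array"},"newtons":{"type":"number"}},"required":["steps"]}

```bash
mkdir -p pics; ls
cat > h.py <<'E'
import numpy as np, cv2
from bench import manip
def snap(n,f):
    p,d=manip.snapshot(n); cv2.imwrite(f'pics/{f}.png',p); np.save(f'{f}.npy',d); return p,d
def cam(n):
    c=manip.camera_params(n); return np.array(c['camera_matrix'],float),np.array(c['dist'],float),np.array(c['eye'],float),np.array(c['rotation'],float)
def px2w(n,uv,d=None,z=None,c=None):
    K,D,e,R=c or cam(n)
    q=cv2.undistortPoints(np.array([[uv]],float),K,D)[0,0]
    r=R@np.array([q[0],q[1],1.])
    s=d if z is None else (z-e[2])/r[2]
    return e+r*s
def w2px(n,P,c=None):
    K,D,e,R=c or cam(n)
    return cv2.projectPoints(((np.atleast_2d(P)-e)@R),np.zeros(3),np.zeros(3),K,D)[0][:,0]
E
python3 - <<'E'
from h import *
print(manip.state())
for n in("scene","side","wrist"):
    K,D,e,R=cam(n); print(n,K.tolist(),D,e,R.tolist())
    snap(n,n+'0')
E
```

```text
pics
{'t': 0.0, 'joint_pos': array([ 6.08545859e-04,  1.49341166e+01, -7.98537984e+00,  6.71905622e+01,
       -1.03582806e-03,  8.99989785e+01]), 'joint_velocities': array([ 0.08988105,  0.02676817, -0.04348672, -0.01015708, -0.00387718,
       -0.11451725]), 'joint_torque': array([-3.22425103e-04, -4.05677426e+01,  2.53926122e+01,  1.89446745e-02,
       -4.02533055e-05,  2.61086342e-05]), 'ee_pos': array([5.24361942e-01, 1.74658518e-07, 2.52482161e-01]), 'orientation': array([[-1.92088405e-03,  9.99998155e-01,  2.84841975e-05],
       [-1.80990120e-05,  2.84494839e-05, -9.99999999e-01],
       [-9.99998155e-01, -1.92088456e-03,  1.80443305e-05]]), 'contact_force': array([0.79554975, 0.77048135, 0.95628141]), 'wrist_torque': array([ 0.01952491, -0.02640376,  0.03089153]), 'width': 0.0854178682384748}
scene [[504.1517764785408, 0.0, 264.3321702361282], [0.0, 504.1517764785408, 210.0514172664688], [0.0, 0.0, 1.0]] [-0.18779834  0.          0.          0.          0.        ] [1.31325726 0.10894131 1.41444366] [[-0.09762941377528771, 0.8641040685286945, -0.4937536392960069], [0.995150
[... 239 characters left out ...]
-0.0068405  0.         0.         0.         0.       ] [ 0.30514778 -0.65149575  0.72228431] [[0.9426484977709079, -0.22814688336516897, 0.2436448424674946], [-0.3337591603669669, -0.6536956356801696, 0.679181005891534], [0.004316540442009725, -0.7215476529678816, -0.6923513212056099]]
wrist [[362.9304934297439, 0.0, 278.081166395605], [0.0, 362.9304934297439, 207.9661746525382], [0.0, 0.0, 1.0]] [-0.06337757  0.          0.          0.          0.        ] [0.52402218 0.07418614 0.37288474] [[0.9999971592781083, 0.0006109713895785975, -0.002303942203025578], [-7.903378547841765e-05, -0.957559898096332, -0.28823434096478323], [-0.002382265596972531, 0.28823370426045475, -0.957557129647585]]
```

View pics/scene0.png

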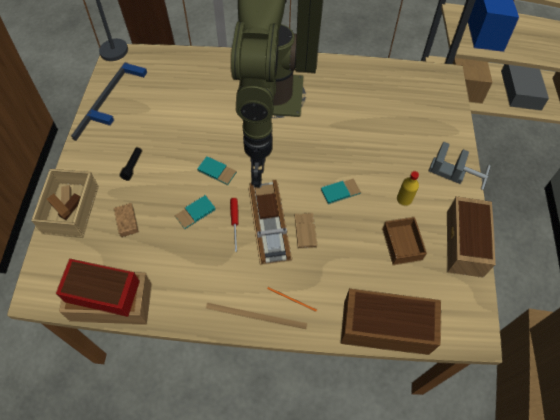

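View pics/side0.png

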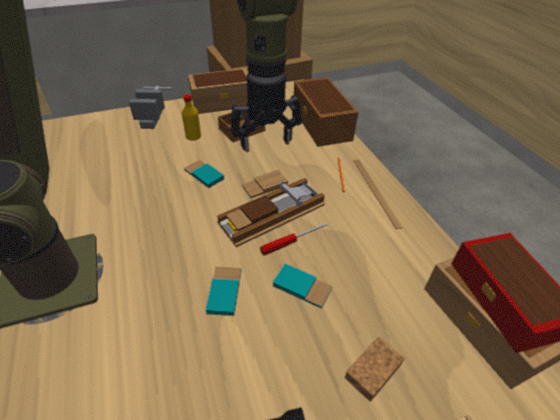

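View pics/wrist0.png

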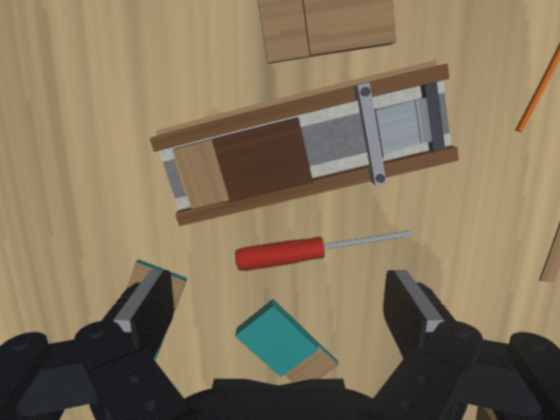

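Candidates: the dark box side in the fixture (wrist ~(245,165)), the pale spare (wrist (325,25)), and turquoise look-alikes (scene (216,170), (196,210), (340,190)). By the description it is the dark one in the channel, so I'll check it in a close crop.

Run:
```python
import cv2
p=cv2.imread('pics/wrist0.png')[55:235,140:470]
cv2.imwrite('pics/wcrop.png',cv2.resize(p,None,fx=2.4,fy=2.4,interpolation=cv2.INTER_CUBIC))
```

```text
(no output)
```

View pics/wcrop.png

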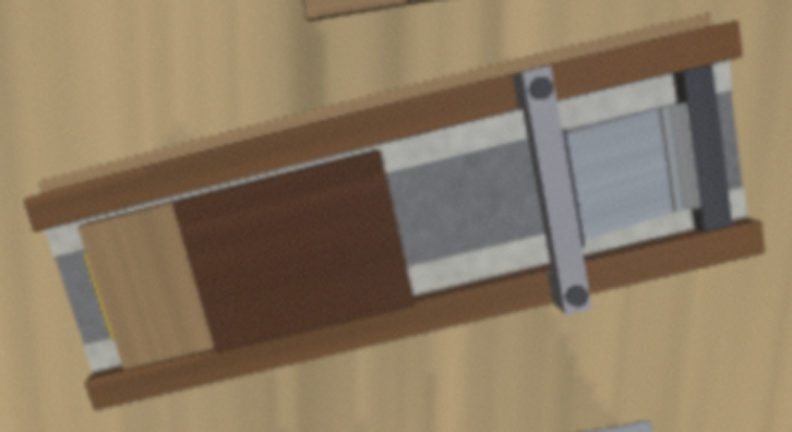

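```bash
cat > fx.py <<'E'
from h import *
import json
from scipy.optimize import least_squares
# wrist cam pose at snapshot 0
K,D,_,_=cam("wrist")
c=(K,D,np.array([0.52402218,0.07418614,0.37288474]),np.array([[0.9999971592781083,0.0006109713895785975,-0.002303942203025578],[-7.903378547841765e-05,-0.957559898096332,-0.28823434096478323],[-0.002382265596972531,0.28823370426045475,-0.957557129647585]]))
def f(u,v): return (140+(u+.5)/2.4-.5,55+(v+.5)/2.4-.5)
E
python3 - <<'E'
from fx import *
P={'bolt1':(541,88,54),'bolt2':(576,295,54),'fUL_out':(25,198,34),'fUL_in':(36,230,34),'fUR_out':(738,22,34),'fUR_in':(742,54,34),'fLL_in':(88,376,34),'fLL_out':(96,408,34),'fLR_in':(760,221,34),'fLR_out':(764,250,34),
'lapA':(80,228,38),'lapB':(122,369,38),'frontA':(380,151,47),'frontB':(413,303,47),'shA':(176,204,47),'shB':(214,350,47)}
W={}
for k,(u,v,z) in P.items():
    W[k]=px2w('',f(u,v),z=z/1000,c=c)[:2]*1000; print(k,W[k].round(1))
d=(W['fUR_out']-W['fUL_out']);d2=W['fLR_in']-W['fLL_in'];d3=W['fUR_in']-W['fUL_in'];d4=W['fLR_out']-W['fLL_out']
for q in (d,d2,d3,d4): print(np.hypot(*q),np.degrees(np.arctan2(q[1],q[0])))
for a,b in(('shA','frontA'),('shB','frontB'),('lapA','lapB'),('frontA','frontB'),('bolt1','bolt2')):
    q=W[b]-W[a];print(a,np.hypot(*q),np.degrees(np.arctan2(q[1],q[0])))
d0=np.load('wrist0.npy'); 
for u,v in((150,290),(280,250),(450,200)):
    x,y=f(u,v); print(px2w('',(x,y),d=float(d0[int(y),int(x)]),c=c))
E
```

```text
bolt1 [596.7  81. ]
bolt2 [614.6   6.8]
fUL_out [404.1  40.9]
fUL_in [407.3  28.5]
fUR_out [673.7 106.2]
fUR_in [676.5  94.9]
fLL_in [423.2 -31.4]
fLL_out [425.4 -45.3]
fLR_in [691.3  32.5]
fLR_out [694.5  21.1]
lapA [425.9  29.7]
lapB [438.5 -27.2]
frontA [540.7  58.7]
frontB [554.2   2. ]
shA [465.3  39.6]
shB [477.3 -16.7]
277.4561759086126 13.610692502252812
275.6534291990512 13.405344627429258
277.3240586733691 13.852861765829482
277.15945229904077 13.850641256647402
shA 77.84486819516444 14.211510171500779
shB 79.11128606573995 13.671015007306165
lapA 58.19262775528191 -77.58240455615618
frontA 58.2917599074905 -76.65320715970437
bolt1 76.41234787967781 -76.45405865747215
[0.45185363 0.0053249  0.03845732]
[0.50370571 0.0224711  0.04781769]
[0.57066649 0.03814197 0.01852321]
```

The crop confirms it: dark box side in the channel, with its pale lap at crop (145,285), shoulder line from (176,204) to (214,350), and gate bar bolts at (541,88) and (576,295). The fixture origin is at about (554.2, 31.6) mm, yaw 13.65°, and the box at fixture x≈-66. I'll move above the lap with the jaws shut and lying across the channel.

Emit:
{"fn": "jog_arm", "kwargs": {"steps": [{"tx":-0.03,"ty":0.003,"tz":-0.04,"rz":-0.0475,"claw":0},{"tx":-0.06,"ty":0.006,"tz":-0.08,"rz":-0.095,"claw":0},{"tx":-0.09,"ty":0.009,"tz":-0.12,"rz":-0.1425,"claw":0},{"tx":-0.1165,"ty":0.0125,"tz":-0.16,"rz":-0.19,"claw":0},{"tx":-0.1165,"ty":0.0125,"tz":-0.19,"rz":-0.2375,"claw":0},{"tx":-0.1165,"ty":0.0125,"tz":-0.21,"rz":-0.285,"claw":0},{"tx":-0.1165,"ty":0.0125,"tz":-0.2217,"rz":-0.3325,"claw":0},{"tx":-0.1165,"ty":0.0125,"tz":-0.2217,"rz":-0.38,"claw":0}], "newtons": 40}}

```text
invalid input
```

Emit:
{"fn": "jog_arm", "kwargs": {"steps": [{"rz":-0.0442,"claw":0},{"rz":-0.0442,"claw":0},{"rz":-0.0442,"claw":0},{"rz":-0.0442,"claw":0}]}}

```text
invalid input
```

Run:
```python
from h import *
s=manip.state(); print(s)
snap('wrist','wrist1'); snap('side','side1')
p=cv2.imread('pics/side1.png')[100:270,180:360]
cv2.imwrite('pics/side1c.png',cv2.resize(p,None,fx=3.4,fy=3.4,interpolation=cv2.INTER_CUBIC))
```

```text
{'t': 0.15, 'joint_pos': array([-3.51615524e-04,  1.49261492e+01, -7.96807809e+00,  6.71908579e+01,
        4.81944307e-04,  8.99994444e+01]), 'joint_velocities': array([-0.03555066,  0.01906776,  0.17979611,  0.13305641,  0.00146231,
       -0.02437997]), 'joint_torque': array([-3.64596281e-05, -4.06005156e+01,  2.54166770e+01,  1.26235068e-02,
       -2.58195018e-05, -1.05726747e-05]), 'ee_pos': array([ 5.24510157e-01, -7.08843354e-07,  2.52669328e-01]), 'orientation': array([[-1.48501686e-03,  9.99998897e-01,  3.54849137e-06],
       [ 8.42062829e-06,  3.56100008e-06, -1.00000000e+00],
       [-9.99998897e-01, -1.48501683e-03, -8.42590715e-06]]), 'contact_force': array([ 0.13391899,  0.69144953, -0.11014586]), 'wrist_torque': array([0.01516824, 0.06470322, 0.00723753]), 'width': 0.08582440836765261}
```

View pics/wrist1.png

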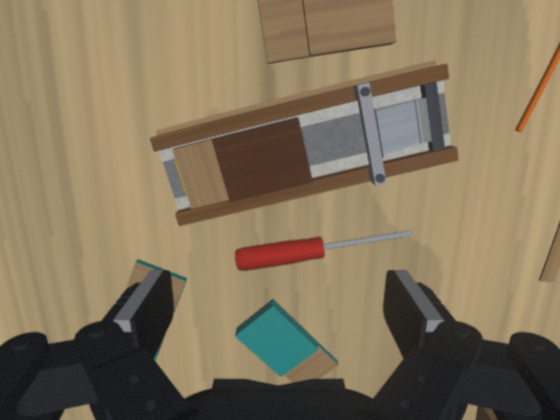

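View pics/side1c.png

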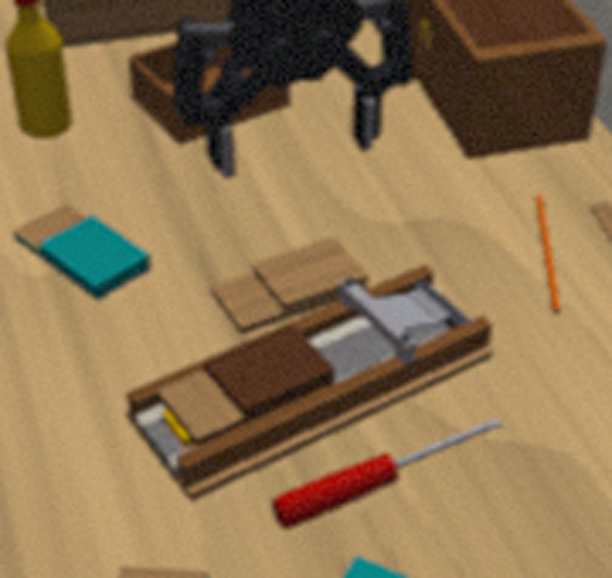

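Nothing moved: the calls were refused, so the rows probably need all the keys.

Emit:
{"fn": "jog_arm", "kwargs": {"steps": [{"tx":-0.03,"ty":0.003,"tz":-0.04,"rx":0,"ry":0,"rz":-0.0475,"claw":0},{"tx":-0.06,"ty":0.006,"tz":-0.08,"rx":0,"ry":0,"rz":-0.095,"claw":0},{"tx":-0.09,"ty":0.009,"tz":-0.12,"rx":0,"ry":0,"rz":-0.1425,"claw":0},{"tx":-0.1165,"ty":0.0125,"tz":-0.16,"rx":0,"ry":0,"rz":-0.19,"claw":0},{"tx":-0.1165,"ty":0.0125,"tz":-0.19,"rx":0,"ry":0,"rz":-0.2375,"claw":0},{"tx":-0.1165,"ty":0.0125,"tz":-0.21,"rx":0,"ry":0,"rz":-0.285,"claw":0},{"tx":-0.1165,"ty":0.0125,"tz":-0.2217,"rx":0,"ry":0,"rz":-0.3325,"claw":0},{"tx":-0.1165,"ty":0.0125,"tz":-0.2217,"rx":0,"ry":0,"rz":-0.38,"claw":0}], "newtons": 40}}

```text
t: 1.05
ee_pos: [0.4539, 0.0075, 0.1191]
orientation: [[-0.003, 0.362, -0.932], [-0.0, -0.932, -0.362], [-1.0, -0.001, 0.002]]
contact_force: [-0.2, -0.3, -0.3]
width: -0.0
```

Emit:
{"fn": "jog_arm", "kwargs": {"steps": [{"tx":0,"ty":0,"tz":-0.02,"rx":0,"ry":0,"rz":-0.0442,"claw":0},{"tx":0,"ty":0,"tz":-0.04,"rx":0,"ry":0,"rz":-0.0442,"claw":0},{"tx":0,"ty":0,"tz":-0.04,"rx":0,"ry":0,"rz":-0.0442,"claw":0},{"tx":0,"ty":0,"tz":-0.04,"rx":0,"ry":0,"rz":-0.0442,"claw":0}]}}

```text
t: 1.45
ee_pos: [0.4549, 0.0075, 0.0963]
orientation: [[-0.001, 0.236, -0.972], [-0.0, -0.972, -0.236], [-1.0, -0.0, 0.001]]
contact_force: [-0.2, 0.8, -0.7]
width: -0.0001
```

Run:
```python
from h import *
s=manip.state(); print(s['joint_pos'],s['ee_pos'],s['orientation'],s['contact_force'])
snap('wrist','wrist2'); snap('side','side2')
p=cv2.imread('pics/side2.png')[100:270,180:360]
cv2.imwrite('pics/side2c.png',cv2.resize(p,None,fx=3.4,fy=3.4,interpolation=cv2.INTER_CUBIC))
```

```text
[ 9.43756645e-01  1.57503782e+01 -3.26908943e+01  4.15993073e+01
  5.96839298e-04  1.67290296e+02] [0.45487778 0.00749638 0.09627887] [[-7.08326581e-04  2.36048854e-01 -9.71740931e-01]
 [-1.25014633e-06 -9.71741175e-01 -2.36048913e-01]
 [-9.99999749e-01 -1.65984901e-04  6.88605200e-04]] [-0.22694268  0.79510155 -0.72582643]
```

View pics/wrist2.png

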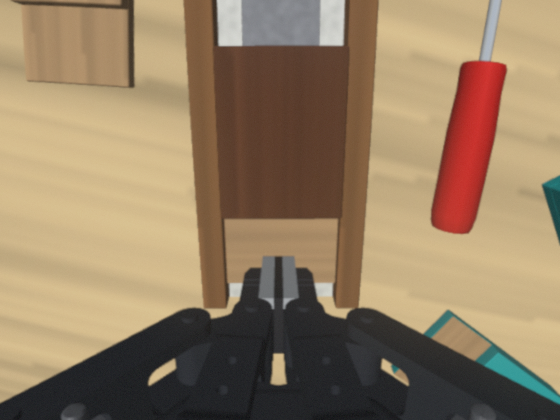

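View pics/side2c.png

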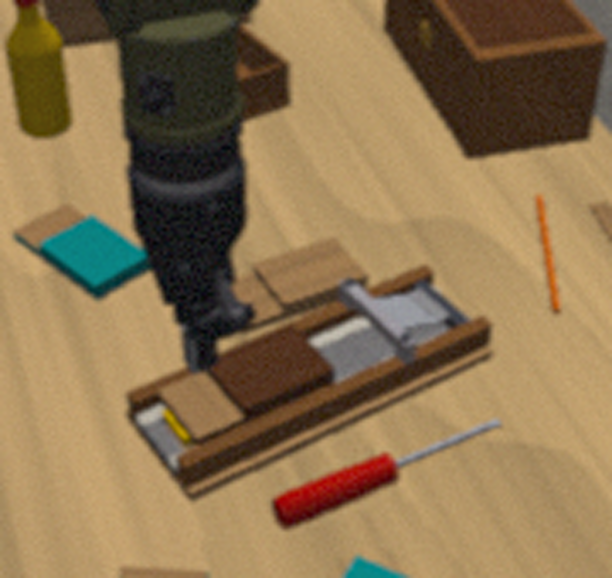

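Wrist view: the fingers are centred over the lap (tips near (278,262)), the shoulder edge is at row 218, and the lap rear at about row 283. The yaw lines up with the fences. I'll check the longitudinal offset.

Run:
```python
from h import *
c=cam('wrist'); s=manip.state(); t=s['ee_pos']; a=np.radians(13.65); X=np.array([np.cos(a),np.sin(a)]);Y=np.array([-X[1],X[0]])
o=np.array([.5542,.0316]); print('tcp fix',(t[:2]-o)@X*1e3,(t[:2]-o)@Y*1e3)
for k,uv,z in(('sh',(281,218),.047),('front',(281,45),.047),('rear',(281,283),.038),('chanL',(219,150),.034),('chanR',(347,150),.034),('sideL',(217,150),.047),('sideR',(346,150),.047)):
    w=px2w('',uv,z=z,c=c)[:2]; print(k,((w-t[:2])@X*1e3).round(1),((w-t[:2])@Y*1e3).round(1))
```

```text
tcp fix -101.55265013652078 -0.11345661254329176
sh 16.6 -0.6
front 96.0 -0.4
rear -24.2 -0.7
chanL 48.4 30.7
chanR 48.4 -33.9
sideL 50.1 29.5
sideR 50.1 -31.0
```

Emit:
{"fn": "jog_arm", "kwargs": {"steps": [{"tx":0,"ty":-0.001,"tz":-0.02,"rx":0,"ry":0,"rz":0,"claw":0},{"tx":0,"ty":-0.001,"tz":-0.04,"rx":0,"ry":0,"rz":0,"claw":0},{"tx":0,"ty":-0.001,"tz":-0.05,"rx":0,"ry":0,"rz":0,"claw":0},{"tx":0,"ty":-0.001,"tz":-0.054,"rx":0,"ry":0,"rz":0,"claw":0},{"tx":0,"ty":-0.001,"tz":-0.058,"rx":0,"ry":0,"rz":0,"claw":0},{"tx":0,"ty":-0.001,"tz":-0.058,"rx":0,"ry":0,"rz":0,"claw":0}]}}

```text
t: 2.15
ee_pos: [0.4553, 0.0069, 0.0616]
orientation: [[0.0, 0.236, -0.972], [0.0, -0.972, -0.236], [-1.0, 0.0, -0.0]]
contact_force: [-0.6, 0.1, -1.0]
width: -0.0003
```

Emit:
{"fn": "jog_arm", "kwargs": {"steps": [{"tx":0,"ty":0,"tz":-0.003,"rx":0,"ry":0,"rz":0,"claw":0},{"tx":0,"ty":0,"tz":-0.005,"rx":0,"ry":0,"rz":0,"claw":0},{"tx":0,"ty":0,"tz":-0.007,"rx":0,"ry":0,"rz":0,"claw":0},{"tx":0,"ty":0,"tz":-0.007,"rx":0,"ry":0,"rz":0,"claw":0}]}}

```text
t: 2.55
ee_pos: [0.4556, 0.0069, 0.058]
orientation: [[0.001, 0.236, -0.972], [0.0, -0.972, -0.236], [-1.0, 0.0, -0.001]]
contact_force: [-1.2, -0.7, 7.5]
width: -0.0001
```

Emit:
{"fn": "jog_arm", "kwargs": {"steps": [{"tx":0,"ty":0,"tz":-0.004,"rx":0,"ry":0,"rz":0,"claw":0},{"tx":0,"ty":0,"tz":-0.008,"rx":0,"ry":0,"rz":0,"claw":0},{"tx":0,"ty":0,"tz":-0.012,"rx":0,"ry":0,"rz":0,"claw":0},{"tx":0,"ty":0,"tz":-0.012,"rx":0,"ry":0,"rz":0,"claw":0}]}}

```text
t: 2.95
ee_pos: [0.4558, 0.0069, 0.0512]
orientation: [[0.002, 0.236, -0.972], [-0.0, -0.972, -0.236], [-1.0, 0.0, -0.002]]
contact_force: [-1.7, 0.3, 10.9]
width: -0.0001
```

Emit:
{"fn": "jog_arm", "kwargs": {"steps": [{"tx":0,"ty":0,"tz":-0.003,"rx":0,"ry":0,"rz":0,"claw":0},{"tx":0,"ty":0,"tz":-0.006,"rx":0,"ry":0,"rz":0,"claw":0},{"tx":0,"ty":0,"tz":-0.006,"rx":0,"ry":0,"rz":0,"claw":0}]}}

```text
t: 3.25
ee_pos: [0.4559, 0.0069, 0.0508]
orientation: [[0.003, 0.236, -0.972], [-0.0, -0.972, -0.236], [-1.0, 0.001, -0.003]]
contact_force: [-11.5, -0.7, 43.9]
width: 0.0003
```

The plate has bottomed out (TCP z≈0.051). I'll ease to about 27 N and look.

Emit:
{"fn": "jog_arm", "kwargs": {"steps": [{"tx":0,"ty":0,"tz":0.0025,"rx":0,"ry":0,"rz":0,"claw":0},{"tx":0,"ty":0,"tz":0.0025,"rx":0,"ry":0,"rz":0,"claw":0}]}}

```text
t: 3.45
ee_pos: [0.456, 0.0069, 0.0509]
orientation: [[0.003, 0.236, -0.972], [-0.0, -0.972, -0.236], [-1.0, 0.001, -0.003]]
contact_force: [-6.1, -0.6, 28.0]
width: 0.0
```

Run:
```python
from h import *
snap('wrist','wrist3'); snap('side','side3')
p=cv2.imread('pics/side3.png')[130:270,190:350]
cv2.imwrite('pics/side3c.png',cv2.resize(p,None,fx=4,fy=4,interpolation=cv2.INTER_CUBIC))
```

```text
(no output)
```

View pics/wrist3.png

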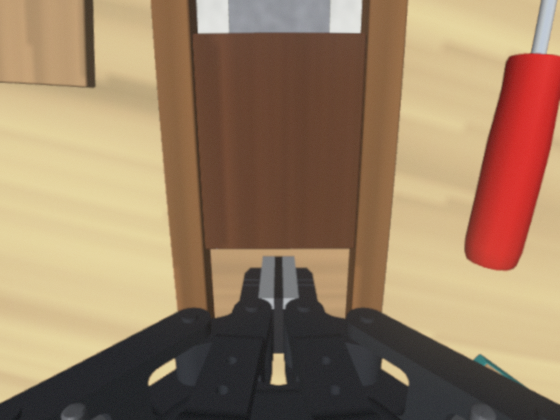

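View pics/side3c.png

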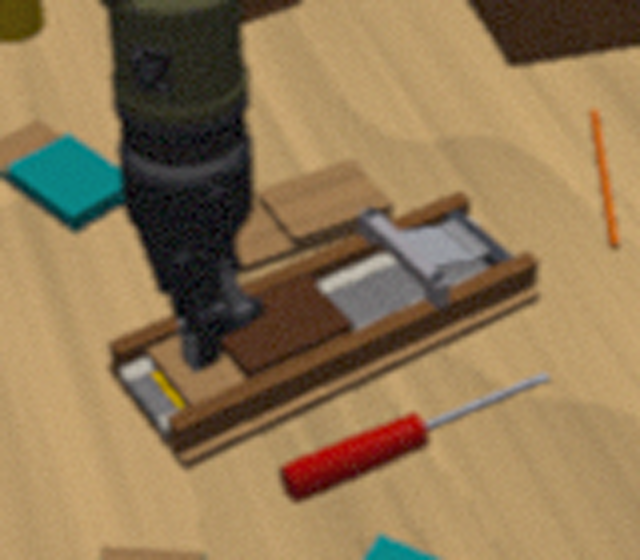

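Side view: the box side is down, level with the fences and flat, with the finger on the lap behind the shoulder. Wrist view: shoulder at row 248, tips at (278,258). Now I'll slide it, 40 mm first.

Emit:
{"fn": "jog_arm", "kwargs": {"steps": [{"tx":0.0081,"ty":0.002,"tz":0,"rx":0,"ry":0,"rz":0,"claw":0},{"tx":0.0162,"ty":0.0039,"tz":0,"rx":0,"ry":0,"rz":0,"claw":0},{"tx":0.0243,"ty":0.0059,"tz":0,"rx":0,"ry":0,"rz":0,"claw":0},{"tx":0.0324,"ty":0.0079,"tz":0,"rx":0,"ry":0,"rz":0,"claw":0},{"tx":0.0405,"ty":0.0098,"tz":0,"rx":0,"ry":0,"rz":0,"claw":0},{"tx":0.0486,"ty":0.0118,"tz":0,"rx":0,"ry":0,"rz":0,"claw":0},{"tx":0.0567,"ty":0.0138,"tz":0,"rx":0,"ry":0,"rz":0,"claw":0},{"tx":0.0648,"ty":0.0157,"tz":0,"rx":0,"ry":0,"rz":0,"claw":0}]}}

```text
t: 4.35
ee_pos: [0.4947, 0.0159, 0.0509]
orientation: [[0.002, 0.236, -0.972], [-0.001, -0.972, -0.236], [-1.0, 0.002, -0.002]]
contact_force: [-5.6, -1.9, 24.0]
width: 0.0004
```

Run:
```python
from h import *
snap('wrist','wrist4'); snap('side','side4')
p=cv2.imread('pics/side4.png')[130:270,190:350]
cv2.imwrite('pics/side4c.png',cv2.resize(p,None,fx=4,fy=4,interpolation=cv2.INTER_CUBIC))
```

```text
(no output)
```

View pics/wrist4.png

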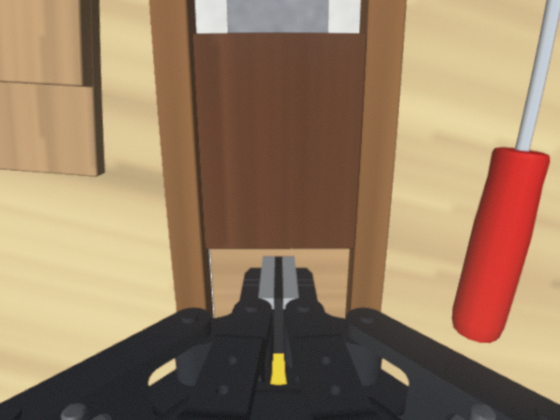

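View pics/side4c.png

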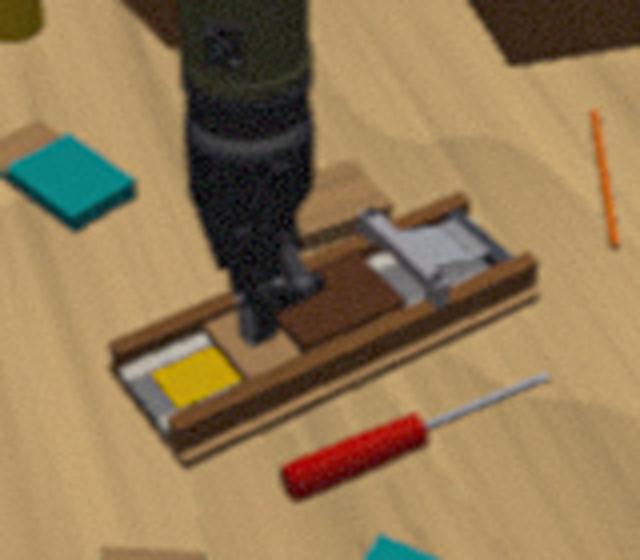

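The box side moves with the fingers (shoulder still at row 248) and the yellow plate is exposed behind it, held down. Next 40 mm, under the bar and leaf.

Emit:
{"fn": "jog_arm", "kwargs": {"steps": [{"tx":0.0081,"ty":0.002,"tz":0,"rx":0,"ry":0,"rz":0,"claw":0},{"tx":0.0162,"ty":0.0039,"tz":0,"rx":0,"ry":0,"rz":0,"claw":0},{"tx":0.0243,"ty":0.0059,"tz":0,"rx":0,"ry":0,"rz":0,"claw":0},{"tx":0.0324,"ty":0.0079,"tz":0,"rx":0,"ry":0,"rz":0,"claw":0},{"tx":0.0405,"ty":0.0098,"tz":0,"rx":0,"ry":0,"rz":0,"claw":0},{"tx":0.0486,"ty":0.0118,"tz":0,"rx":0,"ry":0,"rz":0,"claw":0},{"tx":0.0567,"ty":0.0138,"tz":0,"rx":0,"ry":0,"rz":0,"claw":0},{"tx":0.0648,"ty":0.0157,"tz":0,"rx":0,"ry":0,"rz":0,"claw":0}]}}

```text
t: 5.25
ee_pos: [0.5338, 0.0254, 0.051]
orientation: [[0.003, 0.236, -0.972], [-0.001, -0.972, -0.236], [-1.0, 0.001, -0.002]]
contact_force: [-5.6, -0.9, 20.7]
width: 0.0002
```

Run:
```python
from h import *
snap('wrist','wrist5'); snap('side','side5')
p=cv2.imread('pics/side5.png')[130:270,190:350]
cv2.imwrite('pics/side5c.png',cv2.resize(p,None,fx=4,fy=4,interpolation=cv2.INTER_CUBIC))
```

```text
(no output)
```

View pics/wrist5.png

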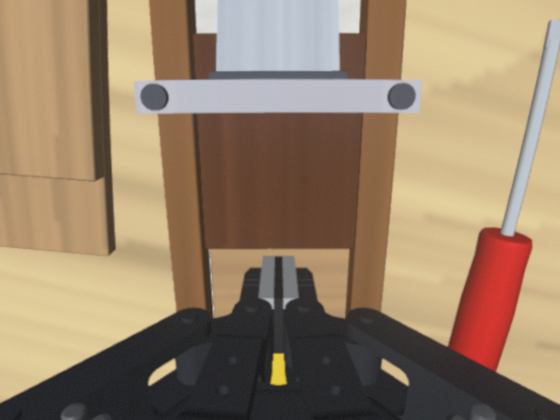

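View pics/side5c.png

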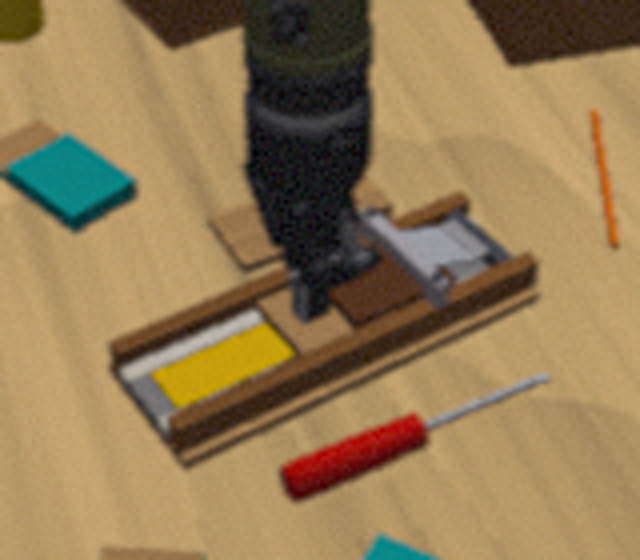

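The front is under the bar and leaf, with the shoulder still at row 248. The next 22 mm goes with slightly more press.

Emit:
{"fn": "jog_arm", "kwargs": {"steps": [{"tx":0.0045,"ty":0.0011,"tz":-0.001,"rx":0,"ry":0,"rz":0,"claw":0},{"tx":0.009,"ty":0.0022,"tz":-0.001,"rx":0,"ry":0,"rz":0,"claw":0},{"tx":0.0135,"ty":0.0033,"tz":-0.001,"rx":0,"ry":0,"rz":0,"claw":0},{"tx":0.018,"ty":0.0044,"tz":-0.001,"rx":0,"ry":0,"rz":0,"claw":0},{"tx":0.0225,"ty":0.0055,"tz":-0.001,"rx":0,"ry":0,"rz":0,"claw":0},{"tx":0.027,"ty":0.0066,"tz":-0.001,"rx":0,"ry":0,"rz":0,"claw":0},{"tx":0.0315,"ty":0.0077,"tz":-0.001,"rx":0,"ry":0,"rz":0,"claw":0},{"tx":0.036,"ty":0.0087,"tz":-0.001,"rx":0,"ry":0,"rz":0,"claw":0}]}}

```text
t: 6.15
ee_pos: [0.5521, 0.0299, 0.0509]
orientation: [[-0.003, 0.235, -0.972], [-0.002, -0.972, -0.235], [-1.0, 0.002, 0.003]]
contact_force: [-12.3, -2.5, 31.8]
width: 0.0002
```

Run:
```python
from h import *
snap('wrist','wrist6'); snap('side','side6')
p=cv2.imread('pics/side6.png')[130:270,190:350]
cv2.imwrite('pics/side6c.png',cv2.resize(p,None,fx=4,fy=4,interpolation=cv2.INTER_CUBIC))
```

```text
(no output)
```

View pics/wrist6.png

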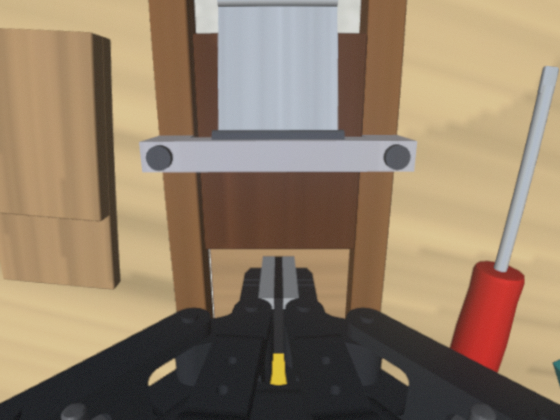

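View pics/side6c.png

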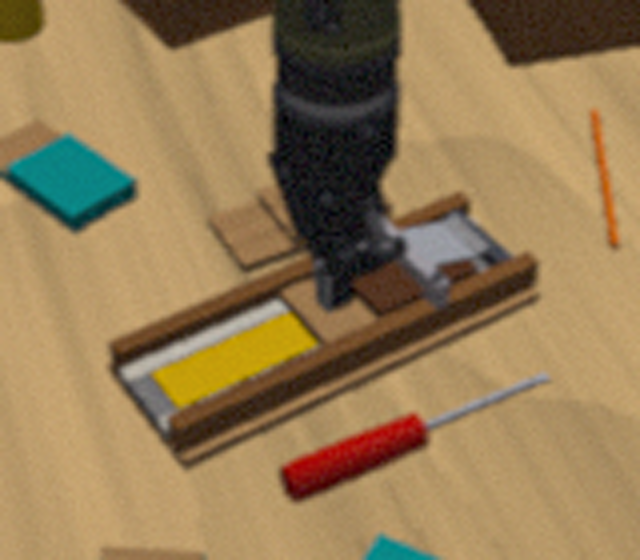

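Emit:
{"fn": "jog_arm", "kwargs": {"steps": [{"tx":0.004,"ty":0.001,"tz":0,"rx":0,"ry":0,"rz":0,"claw":0},{"tx":0.008,"ty":0.002,"tz":0,"rx":0,"ry":0,"rz":0,"claw":0},{"tx":0.012,"ty":0.003,"tz":0,"rx":0,"ry":0,"rz":0,"claw":0},{"tx":0.016,"ty":0.004,"tz":0,"rx":0,"ry":0,"rz":0,"claw":0},{"tx":0.016,"ty":0.004,"tz":0,"rx":0,"ry":0,"rz":0,"claw":0}]}}

```text
t: 6.75
ee_pos: [0.5628, 0.0326, 0.0509]
orientation: [[-0.001, 0.235, -0.972], [-0.002, -0.972, -0.235], [-1.0, 0.001, 0.001]]
contact_force: [-10.7, -2.7, 27.3]
width: -0.0001
```

Run:
```python
from h import *
snap('wrist','wrist7'); snap('side','side7')
s=manip.state();print(s['ee_pos'],s['contact_force'])
p=cv2.imread('pics/side7.png')[130:270,190:350]
cv2.imwrite('pics/side7c.png',cv2.resize(p,None,fx=4,fy=4,interpolation=cv2.INTER_CUBIC))
```

```text
[0.56287161 0.032594   0.05094559] [-10.56253897  -2.27784879  27.2664992 ]
```

View pics/wrist7.png

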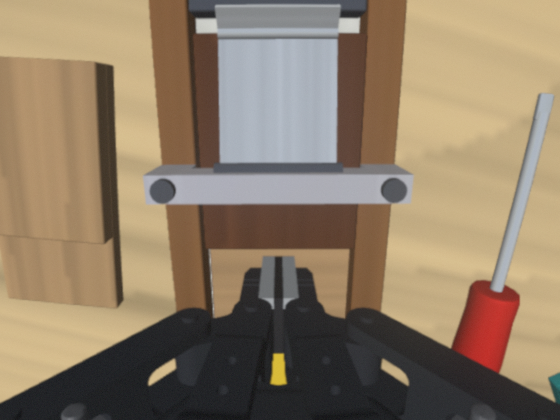

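View pics/side7c.png

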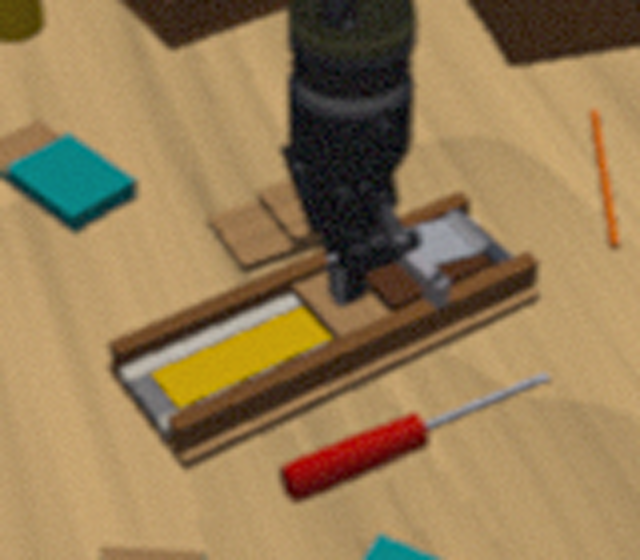

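Leaf raised, and the gap from the box front (row 33) to the stop (row 12) is about 8 mm. Last push.

Emit:
{"fn": "jog_arm", "kwargs": {"steps": [{"tx":0.004,"ty":0.001,"tz":0,"rx":0,"ry":0,"rz":0,"claw":0},{"tx":0.008,"ty":0.002,"tz":0,"rx":0,"ry":0,"rz":0,"claw":0},{"tx":0.012,"ty":0.003,"tz":0,"rx":0,"ry":0,"rz":0,"claw":0},{"tx":0.016,"ty":0.004,"tz":0,"rx":0,"ry":0,"rz":0,"claw":0},{"tx":0.016,"ty":0.004,"tz":0,"rx":0,"ry":0,"rz":0,"claw":0}]}}

```text
t: 7.35
ee_pos: [0.5733, 0.0352, 0.0509]
orientation: [[0.001, 0.236, -0.972], [-0.001, -0.972, -0.236], [-1.0, 0.001, -0.001]]
contact_force: [-7.8, -2.8, 25.2]
width: -0.0003
```

Run:
```python
from h import *
snap('wrist','wrist8'); snap('side','side8')
s=manip.state();print(s['ee_pos'],s['contact_force'])
p=cv2.imread('pics/side8.png')[130:270,190:350]
cv2.imwrite('pics/side8c.png',cv2.resize(p,None,fx=4,fy=4,interpolation=cv2.INTER_CUBIC))
```

```text
[0.573315   0.03515365 0.05091874] [-8.4415328  -1.66192403 25.39537888]
```

View pics/wrist8.png

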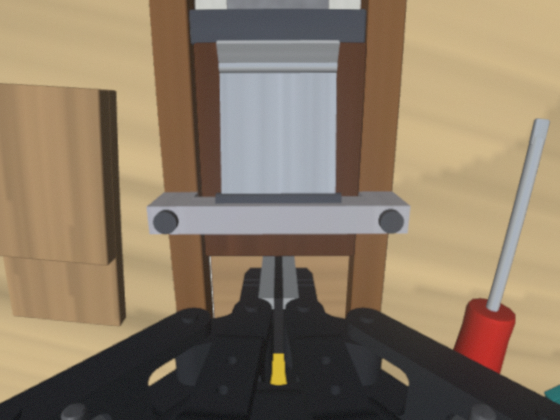

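View pics/side8c.png

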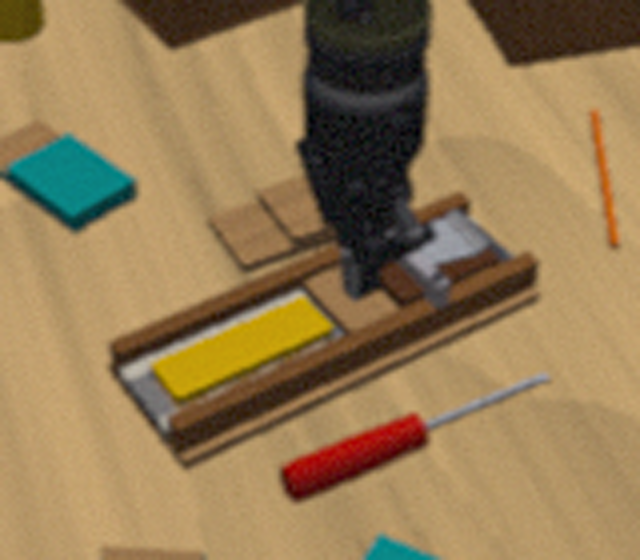

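The box has stopped on the stop: no gap at row 40, and the shoulder slipped to row 256 as the finger slid on. The plate is up behind it. Lifting straight up.

Emit:
{"fn": "jog_arm", "kwargs": {"steps": [{"tx":0,"ty":0,"tz":0.004,"rx":0,"ry":0,"rz":0,"claw":0},{"tx":0,"ty":0,"tz":0.01,"rx":0,"ry":0,"rz":0,"claw":0},{"tx":0,"ty":0,"tz":0.03,"rx":0,"ry":0,"rz":0,"claw":0},{"tx":0,"ty":0,"tz":0.06,"rx":0,"ry":0,"rz":0,"claw":0},{"tx":-0.02,"ty":-0.005,"tz":0.1,"rx":0,"ry":0,"rz":0,"claw":0},{"tx":-0.06,"ty":-0.015,"tz":0.13,"rx":0,"ry":0,"rz":0,"claw":0},{"tx":-0.1,"ty":-0.025,"tz":0.16,"rx":0,"ry":0,"rz":0,"claw":0},{"tx":-0.1,"ty":-0.025,"tz":0.16,"rx":0,"ry":0,"rz":0,"claw":0}]}}

```text
t: 8.25
ee_pos: [0.5119, 0.0203, 0.1457]
orientation: [[0.001, 0.235, -0.972], [-0.0, -0.972, -0.235], [-1.0, 0.0, -0.001]]
contact_force: [1.4, -0.5, -0.4]
width: -0.0001
```

Run:
```python
from h import *
snap('wrist','wrist9'); snap('side','side9')
s=manip.state();print(s['ee_pos'],s['contact_force'])
p=cv2.imread('pics/side9.png')[130:270,190:350]
cv2.imwrite('pics/side9c.png',cv2.resize(p,None,fx=4,fy=4,interpolation=cv2.INTER_CUBIC))
```

```text
[0.51418831 0.02077553 0.14418053] [ 0.18519969 -0.27783916  0.0217929 ]
```

View pics/wrist9.png

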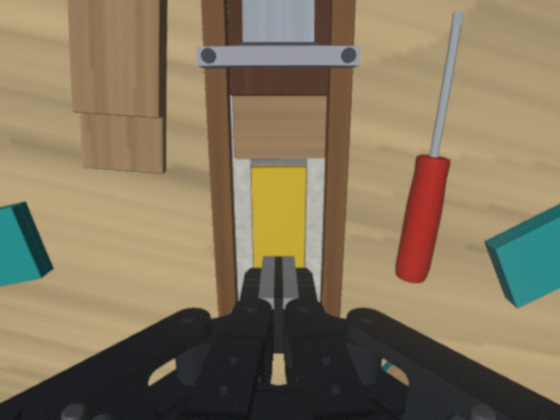

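View pics/side9c.png

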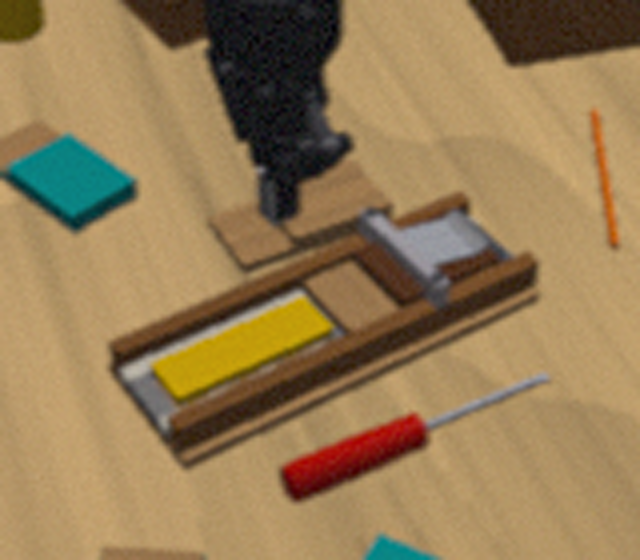

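Run:
```python
from h import *
p,d=snap('wrist','wrist10')
c=cam('wrist');a=np.radians(13.65); X=np.array([np.cos(a),np.sin(a)]);Y=np.array([-X[1],X[0]]);o=np.array([.5542,.0316])
for k,uv,z,e in(('bolts',(278,56),.054,53),('rear top',(280,158),.029,-8),('plate end',(279,166),.029,-14),('shoulder top',(280,95),.038,32)):
    w=px2w('',uv,z=z,c=c)[:2]-o; print(k,(w@X*1e3).round(1),(w@Y*1e3).round(1),'expect',e)
K,D,e,R=c
for n,(u,v) in dict(lap=(280,125),plate=(279,210),runner=(243,210),fence=(220,150)).items(): print(n,px2w('',(u,v),d=float(np.median(d[v-2:v+3,u-2:u+3])),c=c)[2])
cv2.imwrite('pics/w10c.png',cv2.resize(p[0:200,190:370],None,fx=3,fy=3,interpolation=cv2.INTER_CUBIC))
```

```text
bolts 54.7 -0.1 expect 53
rear top -5.0 -1.4 expect -8
plate end -10.2 -0.8 expect -14
shoulder top 34.4 -1.3 expect 32
lap 0.028470289763867146
plate 0.02824555830120251
runner 0.019139751058886656
fence 0.03317092754690934
```

View pics/w10c.png

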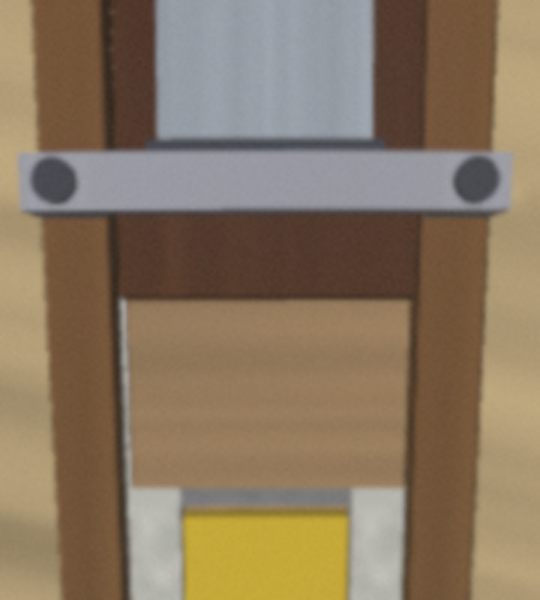

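```bash
python3 -c "
from h import *
print(manip.state()['contact_force'],manip.state()['t']); print(manip.close_job())"
```

```text
[-0.00875219  0.54478185  0.07984821] 8.4
the job is handed in; nothing more can be done
None
```

The box side is loaded and the job is handed in, at about 8.4 s of the 35 s allowed. With the gripper shut, I pressed the lap down until the plate bottomed out. I eased the press to about 20–32 N and slid the box side under the bar and leaf until it met the end stop. Then I lifted the hand straight up and moved it clear.

**Position:** the gap from the plate's end to the back of the box side measured about 5.2 mm, against 6 mm when home. Measured from the gate bar, the box side was within about 1 mm of home. Absolute positions in that last picture all read 2–4 mm too far forward, including fixed parts, so I relied on the distances between parts.

**Height and plate:** by depth, the lap top is at z 28.5 mm, so the box side is down on the runners. The plate reads 28.2 mm, so it is back up. Depth readings ran about 0.8 mm low on the fence and the runner too.

**Leaf and hand:** pictures show the leaf lying on top of the box side. I did not measure its angle. No force was left on the hand.

**Peak force:** the fingers touched 44 N briefly when the plate bottomed out, and I backed off at once. The 40 N limit is given for the arm and the gripper's body; only the fingertips were in contact.

**Other things:** the screwdriver and spare side looked unmoved in the last pictures. I did not check the other bench items again, but the hand never went near them.

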